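# Close the telescopic thread stand and put it away

## Robot

A 6-joint arm with a two-finger parallel gripper is mounted at the origin on the work surface. World frame = base frame: x ahead of the robot, y to its left, z up, the work surface at z = 0. Lengths are in m, angles in rad, forces in N, time in s.
With the tool pointing down it reaches from about 0.25 to 0.775 m from the base axis. Payload 4 kg.
Tool frame: the origin (TCP) lies at the very end of the fingers, on their centre line; the grasp point (between the pads) lies 19 mm behind it; z points along the fingers, x is the direction in which the jaws open and shut, and the axes are right-handed (so a half turn about z gives the same grasp; the last joint's range is limited). The gripper opens to 85 mm and grips with 20 to 120 N. Pads are 22 mm wide; open, the fingers measure 114 mm over their backs; the gripper's body (76 mm by 85 mm) begins 54 mm behind the grasp point. The pads swing forward as they close: fully open they stand 13 mm farther back than shut.
Start: joints at [1.162, 0.087, 1.371, -0, 1.684, -0.103], TCP at [0.166, 0.524, 0.231] pointing down, gripper open.
Joint ranges: [-3.1, 3.1], [-0.76, 2.03], [0.27, 2.55], [-1.08, 4.22], [0.17, 2.65], [-2.57, 2.57]. Speed limits (rad/s): [2.79, 2.79, 3.14, 3.14, 3.14, 3.14].

## Interface

Orientations are given as a unit quaternion [x, y, z, w].
In Python, from plant import arm, snapshot, order gives the robot as it stands. The module is installed in compiled form; this text tells all that it offers.
- The arm moves only by the tool servo_tool, never from a script. Its argument "steps" is text: rows parted by semicolons, each of 7 numbers parted by spaces: the shift along the world's x, y, z in m, then the turn, a rotation vector about the world's x, y, z in rad, then the closure in counts, from 0 (fully open) to 255 (shut). In form: dx dy dz ax ay az gripper; .... A call has exactly 5 rows; each row is the pose to reach, as a shift and turn from the pose commanded when the call began; what a row does not reach only later rows make up. A row lasts 1/12 s, in which the tool goes at most 41.7 mm and 7.16 degrees, less where a joint would pass 70% of its speed; a pose out of reach is approached as far as the arm can. A call with a gripper value outside its range is refused whole. The fingers move at their own pace and stop on an object; "grip_force" is the grip in N (left out, the last holds). Time passes only in rows, so rows that repeat a pose let the fingers close, or fill a call up. It gives the time, the measured TCP pose, the force and the opening at its end, in the units of the state.
- arm.get_obs(): the state, without advancing time (a new reading comes with each control period).
- snapshot(name): name is "side" or "top" or "wrist"; returns a dict with "img" (480x640x3 uint8, red, green, blue), "range_z" (480x640 float32, m along the optical axis (not along the pixel's ray), 0 where there is no reading), "camera_matrix" (3x3 intrinsics, pixels), "world_to_cam" (4x4, takes a point from world to camera coordinates). Camera axes: x right, y down, z forward; pixel columns grow to the right and rows downward; lengths in m; the calibration is good to about 2 mm. The wrist camera is an equidistant fisheye: a pixel r from the principal point sees the ray r / f radians off the axis. A picture is of the moment at which its call begins.
- order.sign_off(): hands the job in, once; it reports no verdict.
The state is a dict: "clock": time; "joints": joint angles; "joint_velocities": joint speeds; "effort": joint torques, N m; "tool_pos": TCP position; "tool_rot": TCP orientation; "wrist_force": force on the tool from outside, world axes, zero at the start; "moment": the same for the moment, N m; "width": finger opening in m.
Only numpy, scipy, OpenCV 4.12 (cv2) and the standard library are available. Lean on these libraries where they do the work, as an engineer would, in place of code of your own. Each camera call takes 0.05 s, during which the arm holds its last target.

## Task

Clear the thread stand off the layout board: lift it across and stand it upright with its foot wholly on the rubber mat, and let go of it. There push its mast fully home, innermost tube first and then the middle tube, then take the closed stand and set it upright on the floor of the yellow tote with its mast still fully closed. Never tip the stand over, and leave the thread cone, jar and red carton where they are.

Things in the scene. Friction and masses are not known exactly. Their poses are not given: they have to be found in the camera images.
- stand: telescopic thread stand, loose, about 0.45 kg, upright on the layout board at the start; origin at the centre of its foot's underside, z up along the mast. Round steel foot 90 mm wide, 14 mm high; on it a grey sleeve, then a steel tube with an orange collar, then a brass tube with a black head. Top of the head 243 mm above the underside with all drawn out, 128 mm fully closed
- sleeve_mid (a point): half-way up the fixed grey round outer tube (sleeve), on its axis, 59 mm above the foot's underside; axes as the stand's. The sleeve is 30 mm in diameter and reaches from 14 to 104 mm above the underside. Carry the closed stand by it: lifted by the head, the stand's weight draws the inner tube out again
- head_mid (a point): centre of the black guide head on top of the inner tube: a block 34 mm long (its x), 16 mm wide (its y), 16 mm high; axes as the stand's (the head does not turn on the mast)
- inner (a joint): how far the brass inner tube (14 mm in diameter) is pushed into the middle tube, m: 0 fully drawn out, 0.055 fully home (underside of the head on the orange collar). It stays where it is left and takes about 2 N to slide
- middle (a joint): how far the steel middle tube (22 mm in diameter, orange collar 26 mm wide and 8 mm high at its top) is pushed into the sleeve, m: 0 fully drawn out, 0.060 fully home (underside of the orange collar on the sleeve's rim). It stays where it is left and takes about 6.5 N to slide, so a slow push on the head slides the inner tube first
- board_top (a point): centre of the top face of the fixed plywood layout board with a black grid, 200 x 200 mm, 16 mm thick; x, y along its edges, z up
- mat_top (a point): centre of the top face of the fixed square rubber mat, black with a blue border, 160 x 160 mm, 6 mm thick; x, y along its edges, z up
- tote_in (a point): centre of the inner floor (5 mm above the table) of the fixed, empty, open yellow tote, 140 x 140 mm outside, 130 x 130 mm inside, rim 45 mm above the table; x, y along its walls, z up
- cone_mid (a point): bystander: middle of a white thread cone, 66 mm in diameter, 105 mm high, standing on the table
- jar_mid (a point): bystander: middle of an amber jar with a blue cap, 54 mm in diameter, 80 mm high, standing on the table
- carton_mid (a point): bystander: middle of a red carton 75 x 50 x 30 mm lying on the table

How it is judged:
On the way, in this order (a step that is already met when the one before it is completed fails the run):
1. the stand is upright on the mat, mast still drawn out, and let go (x of sleeve_mid in the frame of mat_top between -0.04 and 0.04 m and y of sleeve_mid in the frame of mat_top between -0.04 and 0.04 m and z of sleeve_mid in the frame of mat_top between 0.054 and 0.064 m and angle between sleeve_mid's own z axis and vertical below 0.1 rad and linear speed of stand below 0.03 m/s and contact force between the fingers and stand below 0.1 N and value of joint each of inner, middle below 0.03 m), for 0.2 s.
2. on the mat, the inner tube is home while the middle tube is still out (x of sleeve_mid in the frame of mat_top between -0.04 and 0.04 m and y of sleeve_mid in the frame of mat_top between -0.04 and 0.04 m and z of sleeve_mid in the frame of mat_top between 0.054 and 0.064 m and angle between sleeve_mid's own z axis and vertical below 0.1 rad and value of joint inner above 0.0515 m and value of joint middle below 0.045 m), for 0.05 s.
3. on the mat, both tubes are home (x of sleeve_mid in the frame of mat_top between -0.04 and 0.04 m and y of sleeve_mid in the frame of mat_top between -0.04 and 0.04 m and z of sleeve_mid in the frame of mat_top between 0.054 and 0.064 m and angle between sleeve_mid's own z axis and vertical below 0.1 rad and value of joint inner above 0.0515 m and value of joint middle above 0.0565 m), for 0.2 s.
At the end, for the whole second after the job is handed in: The stand is at rest, upright (within 0.1 rad), its foot flat on the tote's floor (within 5 mm in height and 30 mm of the centre along each wall), with the inner and middle tubes within 3.5 mm of fully home (x of sleeve_mid in the frame of tote_in between -0.03 and 0.03 m and y of sleeve_mid in the frame of tote_in between -0.03 and 0.03 m and linear speed of stand below 0.03 m/s and z of sleeve_mid in the frame of tote_in between 0.054 and 0.064 m and angle between sleeve_mid's own z axis and vertical below 0.1 rad and value of joint inner above 0.0515 m and value of joint middle above 0.0565 m); the robot touches nothing.
It fails at once if the stand is tipped by more than 0.5 rad (angle between sleeve_mid's own z axis and vertical above 0.5 rad).
It fails at once if the middle tube is pushed home before the inner tube (value of joint middle above 0.048 m and value of joint inner below 0.04 m).
It fails at once if the cone is moved by more than 20 mm (distance of cone_mid from where it was at the start of the episode above 0.02 m).
It fails at once if the jar is moved by more than 20 mm (distance of jar_mid from where it was at the start of the episode above 0.02 m).
It fails at once if the carton is moved by more than 20 mm (distance of carton_mid from where it was at the start of the episode above 0.02 m).
It also fails if it takes over 67 s, if anything falls off the work surface, if the arm or the gripper's body presses on something with over 40 N, if the wrist force passes 120 N, or if a joint passes its speed limit or range.

## Working session

There is one attempt and no reset: what is moved stays moved. The work goes in short steps, Python scripts to look and compute and a tool call to move; the robot and the scene stay as the last step left them, time stands still between calls to the robot, and variables do not carry over. Pictures are saved under pics/ and viewed, and the job is handed in when it is done.

Besides the shell and the picture viewer there is one more tool, called after ">>>" as name(argument=value, ...) on one line, values as JSON. servo_tool: Moves the arm, as the interface text tells. Its arguments: {"type":"object","properties":{"steps":{"type":"string"},"grip_force":{"type":"number"}},"required":["steps"]}

```bash
mkdir -p pics; python3 - <<'E'
from plant import arm, snapshot, order
import cv2,numpy as np
o=arm.get_obs();print({k:np.round(v,3) for k,v in o.items()})
for n in ["side","top"]:
    s=snapshot(n);cv2.imwrite(f"pics/{n}0.png",s["img"][:,:,::-1]);np.savez(f"{n}0.npz",**s)
    print(n,s["camera_matrix"],np.round(s["world_to_cam"],3), (s["range_z"]>0).mean())
E
```

```text
{'clock': np.float64(0.0), 'joints': array([ 1.162,  0.088,  1.372, -0.   ,  1.684, -0.103]), 'joint_velocities': array([-0.002, -0.001,  0.001,  0.002, -0.   ,  0.002]), 'effort': array([-0.0000e+00, -3.5187e+01, -3.1327e+01, -0.0000e+00,  1.1000e-02,
       -0.0000e+00]), 'tool_pos': array([0.165, 0.524, 0.23 ]), 'tool_rot': array([ 0.807,  0.591, -0.001,  0.001]), 'wrist_force': array([0.555, 0.635, 0.075]), 'moment': array([-0.008, -0.018, -0.007]), 'width': np.float64(0.086)}
side [[588.93803073   0.         326.95173599]
 [  0.         588.93803073 244.33480348]
 [  0.           0.           1.        ]] [[-0.99  -0.142 -0.003  0.581]
 [-0.072  0.523 -0.849  0.166]
 [ 0.122 -0.84  -0.528  1.299]
 [ 0.     0.     0.     1.   ]] 0.9960286458333333
top [[488.90969924   0.         312.28474029]
 [  0.         488.90969924 243.68589952]
 [  0.           0.           1.        ]] [[-0.028 -1.    -0.007  0.025]
 [-0.972  0.029 -0.233  0.605]
 [ 0.233 -0.    -0.972  1.095]
 [ 0.     0.     0.     1.   ]] 0.9957877604166666
```

View pics/side0.png

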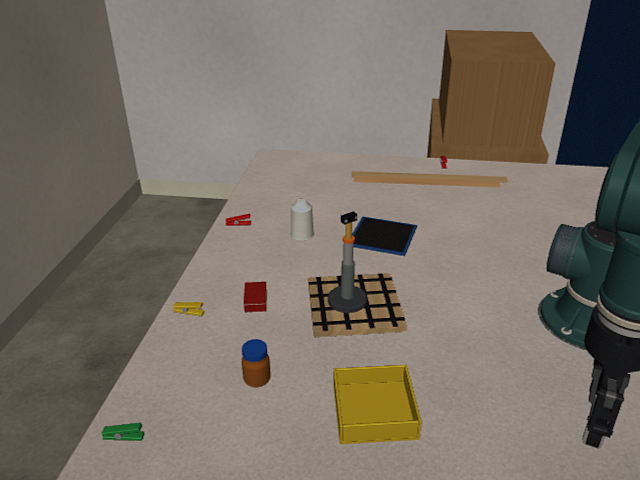

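View pics/top0.png

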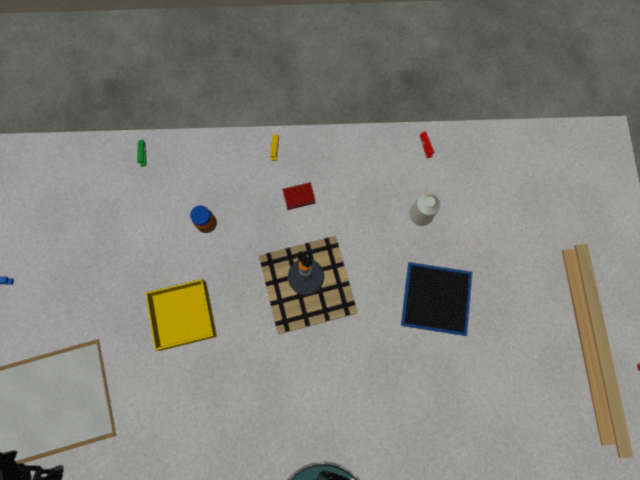

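The side view shows the stand's foot at (347,298), head at (349,217), tote at (377,404), mat at (384,235), jar at (256,364), carton at (256,297) and cone at (302,220). In the top view, the stand is at (305,275) with its head at about (304,259), the mat at (437,299) and the tote at (181,315). Next I'll measure these.

```bash
cat > h.py <<'E'
import numpy as np,cv2
def ray(s,u,v):
    K=s["camera_matrix"];T=s["world_to_cam"];R=T[:3,:3]
    d=R.T@np.array([(u-K[0,2])/K[0,0],(v-K[1,2])/K[1,1],1]);return -R.T@T[:3,3],d
def onplane(s,u,v,z):
    c,d=ray(s,u,v);return c+d*(z-c[2])/d[2]
def tri(s1,p1,s2,p2):
    c1,d1=ray(s1,*p1);c2,d2=ray(s2,*p2)
    a=np.linalg.lstsq(np.stack([d1,-d2],1),c2-c1,rcond=None)[0]
    A=c1+a[0]*d1;B=c2+a[1]*d2;return (A+B)/2,np.linalg.norm(A-B)
def cloud(s):
    K=s["camera_matrix"];T=s["world_to_cam"];z=s["range_z"]
    v,u=np.mgrid[:480,:640];P=np.stack([(u-K[0,2])/K[0,0]*z,(v-K[1,2])/K[1,1]*z,z],-1)
    return (P-T[:3,3])@T[:3,:3]
def quad(s,mask,z):
    m=cv2.morphologyEx(mask.astype(np.uint8),cv2.MORPH_CLOSE,np.ones((9,9)))
    c=max(cv2.findContours(m,0,2)[0],key=cv2.contourArea)
    pts=np.array([onplane(s,*p,z)[:2] for p in c[:,0].astype(float)],np.float32)
    return cv2.minAreaRect(pts)
E
python3 - <<'E'
from h import *
t=dict(np.load("top0.npz"));s=dict(np.load("side0.npz"))
for nm,c in (("top",t),("side",s)):
    hsv=cv2.cvtColor(c["img"],cv2.COLOR_RGB2HSV);H,S,V=[hsv[...,i].astype(int) for i in range(3)]
    P=cloud(c); roi=(P[...,0]>.25)&(P[...,0]<.85)&(abs(P[...,1])<.6)
    R=c["img"].astype(int)
    mat=roi&(P[...,2]<.02)&((V<60)|((H>100)&(H<125)&(S>120)))&(P[...,1]<-.12)&(P[...,1]>-.45)
    print(nm,"mat",quad(c,mat,.006))
    yel=roi&(H>22)&(H<34)&(S>150)
    rim=yel&(P[...,2]>.037)&(P[...,1]>.1)
    print("tote rim",quad(c,rim,.045), "med",np.median(P[rim],0))
    stand=roi&(P[...,2]>.045)&(P[...,1]>-.12)&(P[...,1]<.12)&(P[...,0]<.62)
    for lo,hi in ((.05,.115),(.12,.18),(.19,.235),(.243,.275)):
        k=stand&(P[...,2]>lo)&(P[...,2]<hi);print(lo,hi,k.sum(),np.round(P[k].mean(0),4),np.round(P[k].max(0),4),np.round(P[k].min(0),4))
    fo=roi&(P[...,2]>.022)&(P[...,2]<.036)&(abs(P[...,1])<.12)
    if fo.sum(): print("foot",fo.sum(),cv2.minEnclosingCircle(P[fo][:,:2].astype(np.float32)))
    k=stand&(P[...,2]>.243);v,u=np.nonzero(k);print("head px",u.mean(),v.mean(),u.min(),u.max(),v.min(),v.max())
    tp=k&(P[...,2]>.2565)
    if tp.sum()>5:print("headtop",tp.sum(),cv2.minAreaRect(P[tp][:,:2].astype(np.float32)))
    x0,y0=int(u.mean()),int(v.mean());cv2.imwrite(f"pics/{nm}_head.png",cv2.resize(c["img"][y0-30:y0+60,x0-50:x0+50,::-1],None,fx=6,fy=6,interpolation=0))
    for lbl,q in (("cone",roi&(P[...,1]<-.1)&(P[...,2]>.03)&(P[...,0]>.5)),("jar",roi&(P[...,1]>.1)&(P[...,2]>.05)&(P[...,0]>.5)),):
        print(lbl,q.sum(),np.round(np.median(P[q],0),3) if q.any() else 0)
E
```

```text
top mat ((0.4747503399848938, -0.2932010889053345), (0.15731440484523773, 0.15692459046840668), 79.34815979003906)
tote rim ((0.45093417167663574, 0.32672542333602905), (0.13917116820812225, 0.14102217555046082), 12.204197883605957) med [0.44386464 0.33034226 0.04411019]
0.05 0.115 57 [0.5241 0.0255 0.0833] [0.5342 0.0406 0.1132] [0.5211 0.0123 0.0532]
0.12 0.18 54 [0.5281 0.0247 0.1375] [0.5395 0.0393 0.1793] [0.5212 0.012  0.1202]
0.19 0.235 24 [0.5292 0.0277 0.223 ] [0.5416 0.0418 0.235 ] [0.5191 0.0113 0.1919]<stdin>:14: RuntimeWarning: Mean of empty slice.
  ret = um.true_divide(
Traceback (most recent call last):
ValueError: zero-size array to reduction operation maximum which has no identity
```

```bash
python3 - <<'E'
from h import *
t=dict(np.load("top0.npz"));s=dict(np.load("side0.npz"))
for nm,c in (("top",t),("side",s)):
    P=cloud(c); roi=(P[...,0]>.25)&(P[...,0]<.85)&(abs(P[...,1])<.6)
    hsv=cv2.cvtColor(c["img"],cv2.COLOR_RGB2HSV);H,S,V=[hsv[...,i].astype(int) for i in range(3)]
    stand=roi&(P[...,2]>.05)&(P[...,1]>-.12)&(P[...,1]<.12)&(P[...,0]<.64)
    zm=P[...,2][stand].max();print(nm,"zmax",zm, np.sort(P[...,2][stand])[-30:].round(3))
    if nm=="side":
        mat=roi&(P[...,2]<.02)&((V<60)|((H>100)&(H<125)&(S>120)))&(P[...,1]<-.12)&(P[...,1]>-.45)
        rim=roi&(H>22)&(H<34)&(S>150)&(P[...,2]>.037)&(P[...,1]>.1)
        print("mat",quad(c,mat,.006));print("rim",quad(c,rim,.045))
    k=stand&(P[...,2]>zm-.018)
    v,u=np.nonzero(k);print("head px",k.sum(),u.mean(),v.mean(),u.min(),u.max(),v.min(),v.max(), P[k].mean(0))
    org=roi&(H>4)&(H<16)&(S>160)&(P[...,2]>.1)&(abs(P[...,1])<.12);v,u=np.nonzero(org);print("orange",org.sum(),u.mean(),v.mean(),P[org].mean(0),P[org].min(0),P[org].max(0))
    fo=roi&(P[...,2]>.023)&(P[...,2]<.036)&(abs(P[...,1])<.12)&(P[...,0]<.65)
    print("foot",fo.sum(),cv2.minEnclosingCircle(P[fo][:,:2].astype(np.float32)))
    v,u=np.nonzero(k);x0,y0=int(u.mean()),int(v.mean());cv2.imwrite(f"pics/{nm}_head.png",cv2.resize(c["img"][y0-30:y0+60,x0-50:x0+50,::-1],None,fx=6,fy=6,interpolation=0))
    for lbl,q in (("cone",roi&(P[...,1]<-.1)&(P[...,2]>.03)&(P[...,0]>.5)),("jar",roi&(P[...,1]>.1)&(P[...,2]>.05)&(P[...,0]>.5)),):
        print(lbl,q.sum(),np.round(np.median(P[q],0),3) if q.any() else 0)
E
```

```text
top zmax 1.205618097458246 [1.206 1.206 1.206 1.206 1.206 1.206 1.206 1.206 1.206 1.206 1.206 1.206
 1.206 1.206 1.206 1.206 1.206 1.206 1.206 1.206 1.206 1.206 1.206 1.206
 1.206 1.206 1.206 1.206 1.206 1.206]
head px 1294 323.91653786707883 244.70324574961361 0 638 0 479 [0.3331432  0.00784277 1.2056181 ]
orange 33 297.3030303030303 264.0 [0.51659971 0.02737033 0.24849716] [0.3331432  0.00784277 0.11794992] [0.54118909 0.03912661 1.2056181 ]
foot 777 ((0.5170800685882568, -0.0014529651962220669), 0.0886196568608284)
cone 618 [ 0.684 -0.267  0.088]
jar 400 [0.68  0.273 0.079]
side zmax 0.24100917191029447 [0.239 0.239 0.239 0.239 0.239 0.239 0.239 0.239 0.239 0.239 0.239 0.239
 0.239 0.239 0.239 0.239 0.24  0.24  0.24  0.24  0.24  0.24  0.24  0.24
 0.24  0.241 0.241 0.241 0.241 0.241]
mat ((0.47764456272125244, -0.29222312569618225), (0.16331902146339417, 0.15882308781147003), 79.36298370361328)
rim ((0.45307111740112305, 0.33312004804611206), (0.1400269865989685, 0.1467352658510208), 12.192581176757812)
head px 160 348.0625 217.675 340 356 212 224 [0.53745694 0.0310577  0.23354003]
orange 62 347.98387096774195 239.8548387096774 [0.53668172 0.03235649 0.18072287] [0.52608915 0.01681885 0.17305628] [0.54802125 0.03965144 0.19184297]
foot 648 ((0.5384904146194458, 0.028124215081334114), 0.046387679874897)
cone 593 [ 0.692 -0.254  0.071]
jar 665 [0.684 0.289 0.078]
```

View pics/top_head.png

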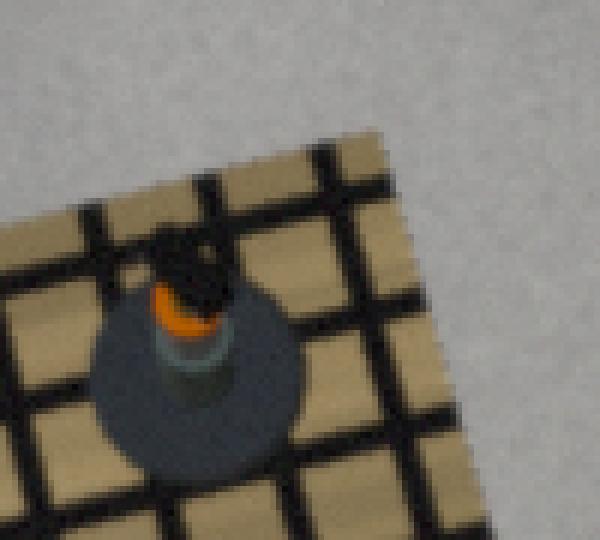

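View pics/side_head.png

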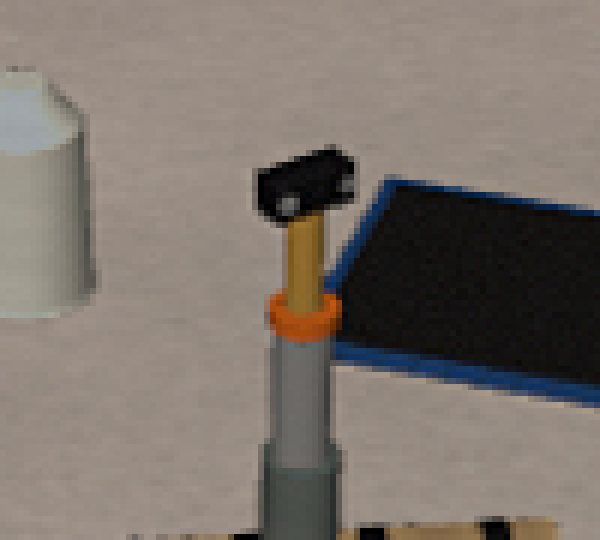

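```bash
python3 - <<'E'
from h import *
t=dict(np.load("top0.npz"));s=dict(np.load("side0.npz"))
g={}
for nm,c,(x,y,w,h) in (("side",s,(330,205,32,24)),("top",t,(294,245,24,25))):
    V=c["img"].max(2).astype(int);S=V-c["img"].min(2)
    P=cloud(c)
    m=np.zeros(V.shape,bool);m[y:y+h,x:x+w]=True
    m&=(V<60)&(P[...,2]>.19)if nm=="side" else (P[...,2]>.205)&(P[...,2]<.3)
    v,u=np.nonzero(m);pts=np.stack([u,v],1);
    r=cv2.minAreaRect(pts.astype(np.float32));print(nm,m.sum(),r,P[m].mean(0).round(4),P[m].min(0).round(4),P[m].max(0).round(4))
    g[nm]=r[0]
    Q=P[m&(P[...,2]>.236)];print("top face",len(Q));
    if len(Q)>4:
        print(cv2.minAreaRect(Q[:,:2].astype(np.float32)), Q.mean(0))
    if nm=="top":
        q=np.array([onplane(c,a,b,.24)[:2] for a,b in pts],np.float32);print(cv2.minAreaRect(q))
print(tri(s,g["side"],t,g["top"]))
for z in (.17,): pass
# foot via top view: dark disc
c=s;P=cloud(c);f=(P[...,2]>.026)&(P[...,2]<.033)&(abs(P[...,1])<.12)&(P[...,0]<.65)
print("foot top",cv2.minEnclosingCircle(P[f][:,:2].astype(np.float32)))
E
```

```text
side 132 ((348.4499816894531, 217.3500213623047), (9.170604705810547, 16.443843841552734), 71.56504821777344) [0.5367 0.0304 0.2344] [0.5217 0.0106 0.2236] [0.5519 0.0456 0.241 ]
top face 66
((0.5365942716598511, 0.027353856712579727), (0.03408599644899368, 0.019268732517957687), 33.976531982421875) [0.53753383 0.02860153 0.23846473]
top 140 ((303.5000305175781, 259.0000305175781), (16.26345443725586, 7.77817440032959), 45.0) [0.5343 0.0262 0.2373] [0.5191 0.0112 0.2245] [0.5508 0.0418 0.2429]
top face 116
((0.5347998142242432, 0.02585206925868988), (0.03328683227300644, 0.014580304734408855), 42.38673782348633) [0.53494929 0.02588061 0.23867247]
((0.5337792634963989, 0.026205096393823624), (0.0334727019071579, 0.015841951593756676), 42.9499397277832)
(array([0.53634264, 0.0263354 , 0.23151892]), np.float64(0.0017063654552075798))
foot top ((0.3036360442638397, 0.042791418731212616), 0.2782976031303406)
```

>>> servo_tool(steps="0.0185 -0.0248 0.02 0 0 -0.105 0; 0.037 -0.0496 0.03 0 0 -0.21 0; 0.0555 -0.0744 0.04 0 0 -0.315 0; 0.074 -0.0992 0.05 0 0 -0.42 0; 0.0925 -0.124 0.06 0 0 -0.525 0", grip_force=30)

```text
clock: 0.52
tool_pos: [0.2585, 0.3992, 0.2912]
tool_rot: [0.933, 0.359, -0.0, 0.0]
wrist_force: [0.3, 0.3, 0.4]
width: 0.0852
```

>>> servo_tool(steps="0.0185 -0.0248 0.01 0 0 -0.105 0; 0.037 -0.0496 0.02 0 0 -0.21 0; 0.0555 -0.0744 0.02 0 0 -0.315 0; 0.074 -0.0992 0.02 0 0 -0.42 0; 0.0925 -0.124 0.02 0 0 -0.525 0")

```text
clock: 0.93
tool_pos: [0.3511, 0.2751, 0.3112]
tool_rot: [0.994, 0.105, 0.0, 0.0]
wrist_force: [1.2, 0.3, 0.8]
width: 0.0858
```

>>> servo_tool(steps="0.0185 -0.0248 0 0 0 -0.105 0; 0.037 -0.0496 0 0 0 -0.21 0; 0.0555 -0.0744 0 0 0 -0.315 0; 0.074 -0.0992 0 0 0 -0.42 0; 0.0925 -0.124 0 0 0 -0.525 0")

```text
clock: 1.35
tool_pos: [0.4436, 0.1511, 0.3108]
tool_rot: [0.988, -0.157, -0.0, 0.0]
wrist_force: [0.9, 1.8, -1.1]
width: 0.085
```

>>> servo_tool(steps="0.0185 -0.0248 0 0 0 -0.105 0; 0.037 -0.0496 0 0 0 -0.21 0; 0.0555 -0.0744 0 0 0 -0.315 0; 0.074 -0.0992 0 0 0 -0.42 0; 0.0925 -0.124 0 0 0 -0.525 0")

```text
clock: 1.77
tool_pos: [0.5361, 0.0271, 0.3107]
tool_rot: [0.913, -0.408, -0.0, 0.0]
wrist_force: [0.4, 0.5, -0.0]
width: 0.0854
```

```bash
python3 - <<'E'
from h import *
from plant import arm,snapshot
w=snapshot("wrist");cv2.imwrite("pics/w1.png",w["img"][:,:,::-1]);np.savez("w1.npz",**w)
o=arm.get_obs();print({k:np.round(o[k],4) for k in("clock","tool_pos","tool_rot","joints","width")})
print(w["camera_matrix"],w["world_to_cam"].round(3))
E
```

```text
{'clock': np.float64(1.8167), 'tool_pos': array([0.5388, 0.0224, 0.3093]), 'tool_rot': array([ 9.112e-01, -4.121e-01,  7.000e-04,  2.000e-03]), 'joints': array([-0.0609,  0.0618,  1.2448, -0.0045,  1.8351,  0.7873]), 'width': np.float64(0.0853)}
[[371.64829954   0.         320.68880748]
 [  0.         371.64829954 236.3814081 ]
 [  0.           0.           1.        ]] [[ 0.667 -0.745 -0.    -0.337]
 [-0.707 -0.632  0.318  0.329]
 [-0.237 -0.212 -0.948  0.589]
 [ 0.     0.     0.     1.   ]]
```

View pics/w1.png

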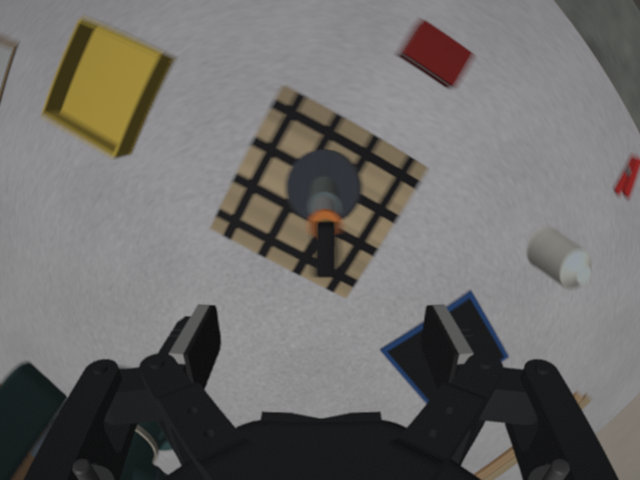

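The wrist view shows the head at about (325,250). Its long side is nearly square to the jaw direction, and it is centred between the fingers at (205,340) and (445,340).

```bash
cat >> h.py <<'E'
def wray(s,u,v):
    K=s["camera_matrix"];T=s["world_to_cam"];R=T[:3,:3]
    a=(u-K[0,2])/K[0,0];b=(v-K[1,2])/K[1,1];th=np.hypot(a,b)
    d=np.array([a/th*np.sin(th),b/th*np.sin(th),np.cos(th)]) if th>1e-9 else np.array([0,0,1.])
    return -R.T@T[:3,3],R.T@d
def wplane(s,u,v,z):
    c,d=wray(s,u,v);return c+d*(z-c[2])/d[2]
E
python3 - <<'E'
from h import *
from plant import arm,snapshot
o=arm.get_obs();print({k:np.round(o[k],4) for k in("clock","tool_pos","tool_rot")})
w=snapshot("wrist");np.savez("w2.npz",**w)
o=arm.get_obs();print({k:np.round(o[k],4) for k in("clock","tool_pos","tool_rot")})
V=w["img"].max(2);m=np.zeros(V.shape,np.uint8);m[215:300,295:355]=V[215:300,295:355]<28
cv2.imwrite("pics/w2c.png",cv2.resize(w["img"][190:310,260:390,::-1],None,fx=4.5,fy=4.5,interpolation=0))
for r in range(225,285,3):
    u=np.nonzero(m[r])[0]
    if len(u):print(r,u.min(),u.max(),end=" | ")
E
```

```text
{'clock': np.float64(1.8167), 'tool_pos': array([0.5388, 0.0224, 0.3093]), 'tool_rot': array([ 9.112e-01, -4.121e-01,  7.000e-04,  2.000e-03])}
{'clock': np.float64(1.8667), 'tool_pos': array([0.5371, 0.025 , 0.3092]), 'tool_rot': array([ 0.9127, -0.4085, -0.001 ,  0.0012])}
225 301 321 | 228 316 322 | 231 316 322 | 234 321 342 | 237 320 344 | 240 321 352 | 243 321 350 | 246 321 352 | 249 320 349 | 252 300 344 | 255 299 344 | 258 300 341 | 261 300 338 | 264 301 341 | 267 314 323 | 270 313 329 | 273 303 336 | 276 330 342 | 279 328 349 | 282 326 346 |
```

View pics/w2c.png

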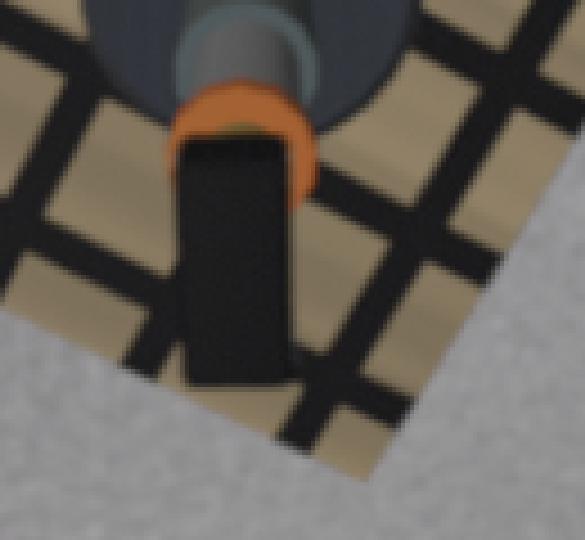

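```bash
python3 - <<'E'
from h import *
w=dict(np.load("w2.npz"))
p=np.array([wplane(w,u,v,.240) for u,v in ((300,225.5),(324,225),(301.6,275.5),(325,275))]);print(p.round(4),p.mean(0))
print(np.linalg.norm(p[0]-p[2]),np.linalg.norm(p[0]-p[1]));d=p[:2].mean(0)-p[2:].mean(0);print("yaw",np.degrees(np.arctan2(d[1],d[0])))
print("collar", wplane(w,260+245/4.5,190+150/4.5,.19))
E
```

```text
[[0.5431 0.0427 0.24  ]
 [0.5528 0.0321 0.24  ]
 [0.5187 0.0208 0.24  ]
 [0.5287 0.01   0.24  ]] [0.53580353 0.0263879  0.24      ]
0.032817219638358375 0.01435475191200998
yaw 42.26702991014811
collar [0.53811631 0.02775569 0.19      ]
```

>>> servo_tool(steps="0 -0.0005 -0.02 0 0 0 0; 0 -0.0005 -0.045 0 0 0 0; 0 -0.0005 -0.07 0 0 0 0; 0 -0.0005 -0.09 0 0 0 0; 0 -0.0005 -0.098 0 0 0 0")

```text
clock: 2.28
tool_pos: [0.5333, 0.0287, 0.2091]
tool_rot: [0.914, -0.405, -0.003, 0.001]
wrist_force: [-1.5, 0.1, 0.2]
width: 0.0856
```

>>> servo_tool(steps="0 0 0 0 0 0 80; 0 0 0 0 0 0 130; 0 0 0 0 0 0 180; 0 0 0 0 0 0 255; 0 0 0 0 0 0 255", grip_force=40)

```text
clock: 2.7
tool_pos: [0.5363, 0.028, 0.2151]
tool_rot: [0.914, -0.405, 0.001, -0.001]
wrist_force: [-0.2, -0.4, 0.1]
width: 0.0251
```

>>> servo_tool(steps="0 0 0 0 0 0 255; 0 0 0 0 0 0 255; 0 0 0 0 0 0 255; 0 0 0 0 0 0 255; 0 0 0 0 0 0 255")

```text
clock: 3.12
tool_pos: [0.536, 0.0278, 0.2138]
tool_rot: [0.914, -0.406, 0.001, -0.0]
wrist_force: [1.6, -1.3, 1.3]
width: 0.015
```

```bash
cat > snap.py <<'E'
import sys
from h import *
from plant import arm,snapshot
tag=sys.argv[1]
for n in sys.argv[2:]:
    w=snapshot(n);cv2.imwrite(f"pics/{n}_{tag}.png",w["img"][:,:,::-1]);np.savez(f"{n}_{tag}.npz",**w)
o=arm.get_obs();print({k:np.round(o[k],4) for k in("clock","tool_pos","tool_rot","joints","wrist_force","width")})
E
python3 snap.py g side
```

```text
{'clock': np.float64(3.1667), 'tool_pos': array([0.536 , 0.0278, 0.2137]), 'tool_rot': array([ 9.141e-01, -4.055e-01,  7.000e-04, -1.000e-04]), 'joints': array([-5.3600e-02,  6.0700e-02,  1.4336e+00, -2.0000e-04,  1.6459e+00,
        7.8150e-01]), 'wrist_force': array([ 2.3604, -1.0792,  2.2785]), 'width': np.float64(0.0152)}
```

View pics/side_g.png

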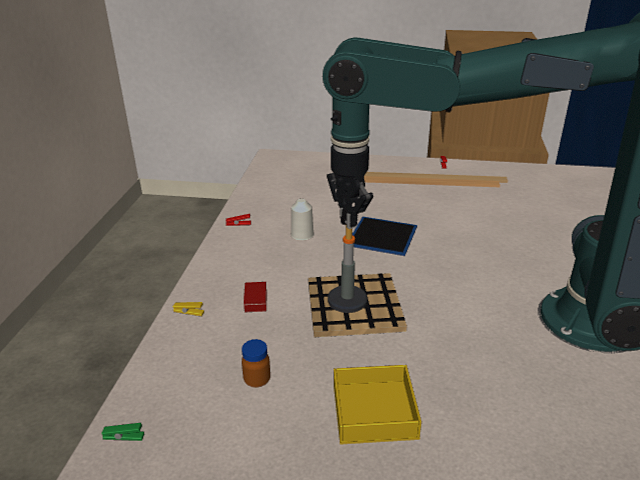

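The fingers have closed on the head (width about 15 mm) and the stand is still upright on the board. Next I'll lift it slowly.

>>> servo_tool(steps="0 0 0.004 0 0 0 255; 0 0 0.010 0 0 0 255; 0 0 0.016 0 0 0 255; 0 0 0.021 0 0 0 255; 0 0 0.025 0 0 0 255", grip_force=60)

```text
clock: 3.58
tool_pos: [0.5349, 0.0282, 0.2382]
tool_rot: [0.914, -0.405, -0.001, 0.0]
wrist_force: [-0.1, -0.3, -4.5]
width: 0.0148
```

>>> servo_tool(steps="0 0 0.006 0 0 0 255; 0 0 0.014 0 0 0 255; 0 0 0.022 0 0 0 255; 0 0 0.030 0 0 0 255; 0 0 0.035 0 0 0 255")

```text
clock: 4.0
tool_pos: [0.5359, 0.028, 0.2751]
tool_rot: [0.914, -0.405, 0.001, -0.0]
wrist_force: [1.0, -0.7, -4.1]
width: 0.015
```

>>> servo_tool(steps="0 0 0.006 0 0 0 255; 0 0 0.012 0 0 0 255; 0 0 0.018 0 0 0 255; 0 0 0.020 0 0 0 255; 0 0 0.02 0 0 0 255")

```text
clock: 4.42
tool_pos: [0.5359, 0.028, 0.2943]
tool_rot: [0.914, -0.405, 0.001, -0.0]
wrist_force: [-0.9, 0.3, -5.2]
width: 0.0147
```

```bash
python3 snap.py l side
```

```text
{'clock': np.float64(4.4667), 'tool_pos': array([0.5357, 0.028 , 0.2936]), 'tool_rot': array([ 9.141e-01, -4.055e-01,  3.000e-04, -1.000e-04]), 'joints': array([-0.0535,  0.0528,  1.2849, -0.    ,  1.8032,  0.7815]), 'wrist_force': array([-0.4101, -1.1221, -4.4211]), 'width': np.float64(0.0147)}
```

View pics/side_l.png

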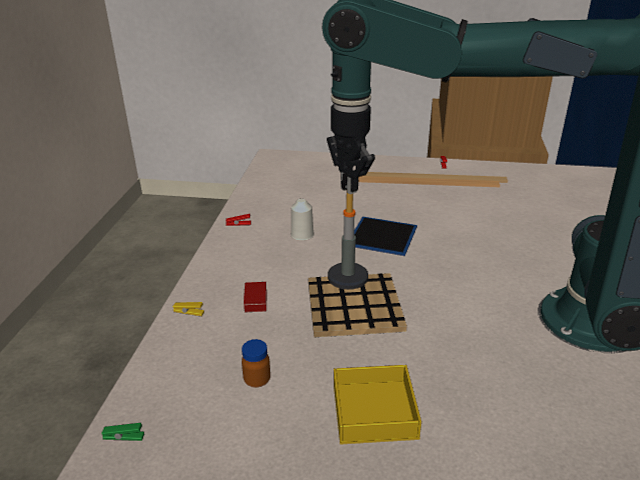

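The stand hangs upright, with its foot at (347,275) clear of the board. I'll carry it to the mat with smooth acceleration.

>>> servo_tool(steps="-0.0006 -0.003 0 0 0 0 255; -0.002 -0.010 0 0 0 0 255; -0.004 -0.020 0 0 0 0 255; -0.006 -0.033 0 0 0 0 255; -0.009 -0.048 0 0 0 0 255")

```text
clock: 4.88
tool_pos: [0.5263, -0.0213, 0.2931]
tool_rot: [0.914, -0.405, -0.0, 0.0]
wrist_force: [0.1, -0.4, -4.1]
width: 0.0145
```

>>> servo_tool(steps="-0.0034 -0.018 0 0 0 0 255; -0.0068 -0.036 0 0 0 0 255; -0.0102 -0.054 0 0 0 0 255; -0.0136 -0.072 0 0 0 0 255; -0.017 -0.090 0 0 0 0 255")

```text
clock: 5.3
tool_pos: [0.5087, -0.1122, 0.2933]
tool_rot: [0.914, -0.406, -0.0, 0.0]
wrist_force: [-0.1, -0.7, -4.2]
width: 0.0147
```

>>> servo_tool(steps="-0.0034 -0.018 0 0 0 0 255; -0.0068 -0.036 0 0 0 0 255; -0.0102 -0.054 0 0 0 0 255; -0.0136 -0.072 0 0 0 0 255; -0.017 -0.090 0 0 0 0 255")

```text
clock: 5.72
tool_pos: [0.4915, -0.2022, 0.2933]
tool_rot: [0.914, -0.406, -0.0, 0.0]
wrist_force: [0.7, -0.4, -3.4]
width: 0.0148
```

>>> servo_tool(steps="-0.0034 -0.018 0 0 0 0 255; -0.0066 -0.035 0 0 0 0 255; -0.0094 -0.050 0 0 0 0 255; -0.0118 -0.063 0 0 0 0 255; -0.0137 -0.073 0 0 0 0 255")

```text
clock: 6.13
tool_pos: [0.4779, -0.2751, 0.2931]
tool_rot: [0.914, -0.406, -0.0, 0.0]
wrist_force: [0.5, 0.1, -4.8]
width: 0.0146
```

>>> servo_tool(steps="-0.0015 -0.008 0 0 0 0 255; -0.0024 -0.013 0 0 0 0 255; -0.003 -0.016 0 0 0 0 255; -0.0034 -0.018 0 0 0 0 255; -0.0034 -0.018 0 0 0 0 255")

```text
clock: 6.55
tool_pos: [0.4756, -0.291, 0.2934]
tool_rot: [0.914, -0.405, 0.0, 0.0]
wrist_force: [0.0, -0.1, -4.0]
width: 0.0147
```

```bash
python3 snap.py m side top; python3 - <<'E'
from h import *
for n in("side","top"):
    c=dict(np.load(f"{n}_m.npz"));P=cloud(c)
    b=(abs(P[...,0]-.476)<.09)&(abs(P[...,1]+.2925)<.09)
    z=P[...,2]
    for lo,hi in((.02,.1),(.1,.18),(.2,.26)):
        k=b&(z>lo)&(z<hi);print(n,lo,hi,k.sum(),P[k].mean(0).round(4),P[k].min(0).round(4),P[k].max(0).round(4))
E
```

```text
{'clock': np.float64(6.65), 'tool_pos': array([ 0.4757, -0.2904,  0.2934]), 'tool_rot': array([ 9.143e-01, -4.051e-01,  0.000e+00, -2.000e-04]), 'joints': array([-6.5010e-01,  1.0030e-01,  1.2346e+00,  4.0000e-04,  1.8067e+00,
        1.8420e-01]), 'wrist_force': array([-0.7068,  0.8566, -5.4365]), 'width': np.float64(0.0149)}
side 0.02 0.1 482 [ 0.4766 -0.2761  0.0912] [ 0.4333 -0.3298  0.0787] [ 0.5209 -0.2433  0.0994]
side 0.1 0.18 315 [ 0.4767 -0.2817  0.1407] [ 0.4625 -0.2993  0.1009] [ 0.4922 -0.272   0.1798]
side 0.2 0.26 195 [ 0.4771 -0.2848  0.2299] [ 0.4656 -0.3004  0.2   ] [ 0.4883 -0.2766  0.2593]
top 0.02 0.1 612 [ 0.482  -0.2736  0.0925] [ 0.4352 -0.3231  0.0792] [ 0.5183 -0.247   0.0989]
top 0.1 0.18 112 [ 0.4721 -0.2794  0.1387] [ 0.4608 -0.2882  0.1005] [ 0.4859 -0.2763  0.1799]
top 0.2 0.26 16 [ 0.4783 -0.2819  0.2172] [ 0.4726 -0.2862  0.2018] [ 0.484  -0.2804  0.2462]
```

View pics/side_m.png

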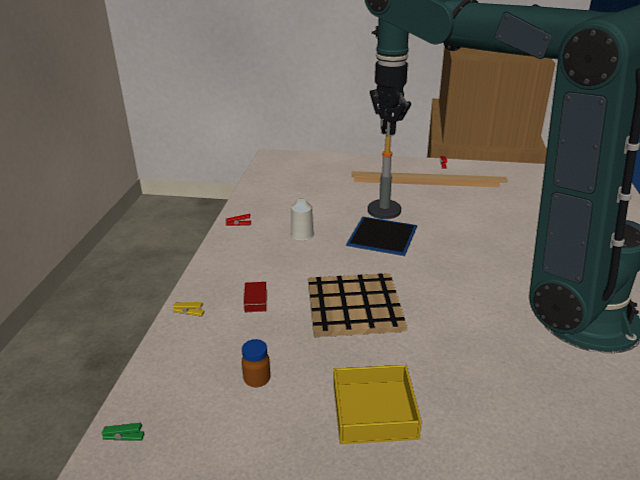

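The stand hangs over the mat, with its foot at (384,209) in the side view. Its centre is about 6 mm off the mat centre and its underside about 72 mm above the mat.

>>> servo_tool(steps="0 -0.001 -0.005 0 0 0 255; 0 -0.003 -0.014 0 0 0 255; 0 -0.005 -0.026 0 0 0 255; 0 -0.006 -0.038 0 0 0 255; 0 -0.006 -0.046 0 0 0 255")

```text
clock: 7.07
tool_pos: [0.4747, -0.2966, 0.2441]
tool_rot: [0.914, -0.406, -0.002, -0.0]
wrist_force: [-0.6, 0.5, -5.6]
width: 0.0147
```

>>> servo_tool(steps="0 0 -0.005 0 0 0 255; 0 0 -0.010 0 0 0 255; 0 0 -0.014 0 0 0 255; 0 0 -0.017 0 0 0 255; 0 0 -0.020 0 0 0 255")

```text
clock: 7.48
tool_pos: [0.4757, -0.2971, 0.2275]
tool_rot: [0.914, -0.405, 0.0, 0.0]
wrist_force: [-0.4, 0.1, -4.4]
width: 0.015
```

>>> servo_tool(steps="0 0 -0.002 0 0 0 255; 0 0 -0.004 0 0 0 255; 0 0 -0.006 0 0 0 255; 0 0 -0.008 0 0 0 255; 0 0 -0.01 0 0 0 255")

```text
clock: 7.9
tool_pos: [0.4758, -0.2975, 0.2189]
tool_rot: [0.914, -0.406, 0.001, 0.001]
wrist_force: [-1.3, 0.3, 2.2]
width: 0.015
```

>>> servo_tool(steps="0 0 0 0 0 0 220; 0 0 0 0 0 0 160; 0 0 0 0 0 0 100; 0 0 0 0 0 0 40; 0 0 0 0 0 0 0")

```text
clock: 8.32
tool_pos: [0.4757, -0.297, 0.2177]
tool_rot: [0.914, -0.405, 0.0, 0.0]
wrist_force: [0.0, 0.7, -0.1]
width: 0.0627
```

>>> servo_tool(steps="0 0 0 0 0 0 0; 0 0 0.015 0 0 0 0; 0 0 0.035 0 0 0 0; 0 0 0.06 0 0 0 0; 0 0 0.08 0 0 0 0")

```text
clock: 8.73
tool_pos: [0.4755, -0.297, 0.2988]
tool_rot: [0.914, -0.405, 0.0, 0.0]
wrist_force: [0.7, -0.1, 1.1]
width: 0.0856
```

```bash
python3 snap.py r side wrist; python3 - <<'E'
from h import *
for n in("side",):
    c=dict(np.load(f"{n}_r.npz"));P=cloud(c)
    b=(abs(P[...,0]-.476)<.09)&(abs(P[...,1]+.2925)<.09)
    z=P[...,2]
    for lo,hi in((.016,.03),(.03,.1),(.13,.16),(.2,.26)):
        k=b&(z>lo)&(z<hi);print(n,lo,hi,k.sum(),P[k].mean(0).round(4),P[k].min(0).round(4),P[k].max(0).round(4))
w=cv2.imread("pics/wrist_r.png");s=cv2.imread("pics/side_r.png")
cv2.imwrite("pics/r_c.png",cv2.resize(s[120:260,310:460],None,fx=4,fy=4,interpolation=0))
E
```

```text
{'clock': np.float64(8.8333), 'tool_pos': array([ 0.4767, -0.2979,  0.3022]), 'tool_rot': array([ 0.9141, -0.4055,  0.0044,  0.0011]), 'joints': array([-0.6594,  0.1055,  1.2116, -0.    ,  1.8155,  0.1756]), 'wrist_force': array([0.2648, 0.227 , 0.349 ]), 'width': np.float64(0.0852)}
side 0.016 0.03 366 [ 0.4774 -0.2878  0.0201] [ 0.4347 -0.3363  0.0161] [ 0.5215 -0.2494  0.0296]
side 0.03 0.1 258 [ 0.4771 -0.2879  0.0657] [ 0.4629 -0.3059  0.0306] [ 0.4926 -0.2779  0.0996]
side 0.13 0.16 87 [ 0.4776 -0.2908  0.1448] [ 0.4667 -0.3011  0.13  ] [ 0.4873 -0.2835  0.1599]
side 0.2 0.26 155 [ 0.477  -0.2931  0.2297] [ 0.4606 -0.3135  0.2003] [ 0.4933 -0.2786  0.2463]
```

View pics/r_c.png

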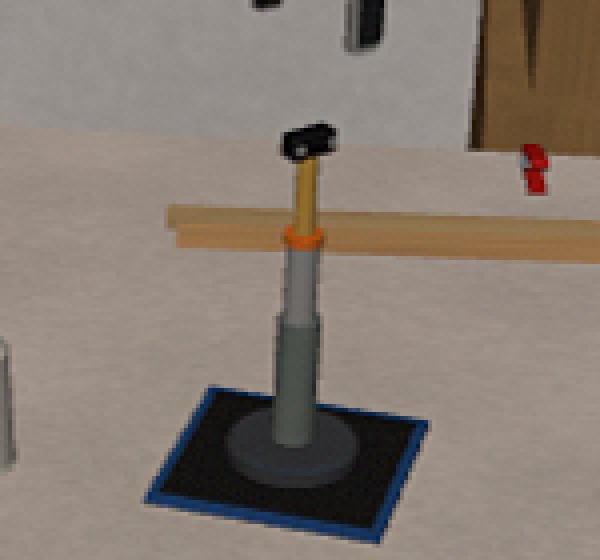

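View pics/wrist_r.png

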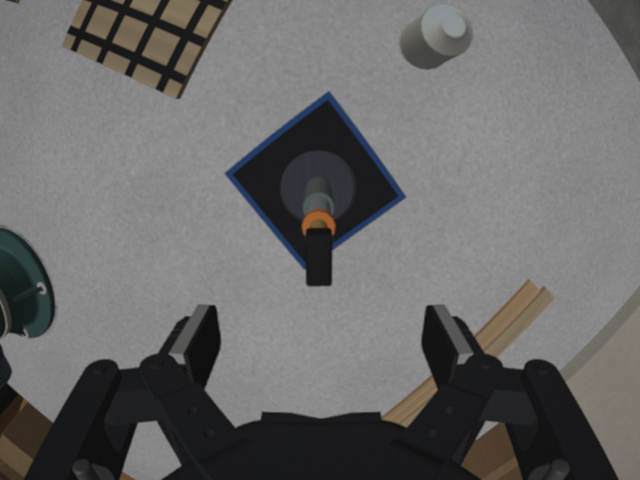

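The stand is upright on the mat: foot at about (318,187) in the wrist view and head centre at about (319,257). The fingers are clear. I'll compute the head centre for the push.

```bash
python3 - <<'E'
from h import *
w=dict(np.load("wrist_r.npz"))
print(wplane(w,319,257,.246), wplane(w,318,187,.020))
E
```

```text
[ 0.47706135 -0.29658502  0.246     ] [ 0.47585342 -0.29778813  0.02      ]
```

>>> servo_tool(steps="0 0 0 0 0 0 255; 0 0 0 0 0 0 255; 0 0 0 0 0 0 255; 0 0 0 0 0 0 255; 0 0 0 0 0 0 255")

```text
clock: 9.25
tool_pos: [0.4752, -0.2968, 0.296]
tool_rot: [0.914, -0.405, -0.001, -0.0]
wrist_force: [-0.1, -0.3, 0.3]
width: 0.0253
```

>>> servo_tool(steps="0 0 -0.005 0 0 0 255; 0 0 -0.013 0 0 0 255; 0 0 -0.022 0 0 0 255; 0 0 -0.030 0 0 0 255; 0 0 -0.035 0 0 0 255")

```text
clock: 9.67
tool_pos: [0.475, -0.2966, 0.2601]
tool_rot: [0.914, -0.405, -0.001, -0.0]
wrist_force: [-0.1, 0.4, 0.9]
width: 0.0001
```

```bash
python3 snap.py p side wrist;python3 - <<'E'
import cv2
s=cv2.imread("pics/side_p.png")
cv2.imwrite("pics/p_c.png",cv2.resize(s[100:240,310:460],None,fx=4,fy=4,interpolation=0))
E
```

```text
{'clock': np.float64(9.7667), 'tool_pos': array([ 0.4749, -0.2965,  0.2603]), 'tool_rot': array([ 9.141e-01, -4.055e-01, -1.700e-03, -4.000e-04]), 'joints': array([-0.6594,  0.1082,  1.2911, -0.    ,  1.7457,  0.1755]), 'wrist_force': array([-0.3305, -0.6731,  0.8914]), 'width': np.float64(0.0001)}
```

View pics/p_c.png

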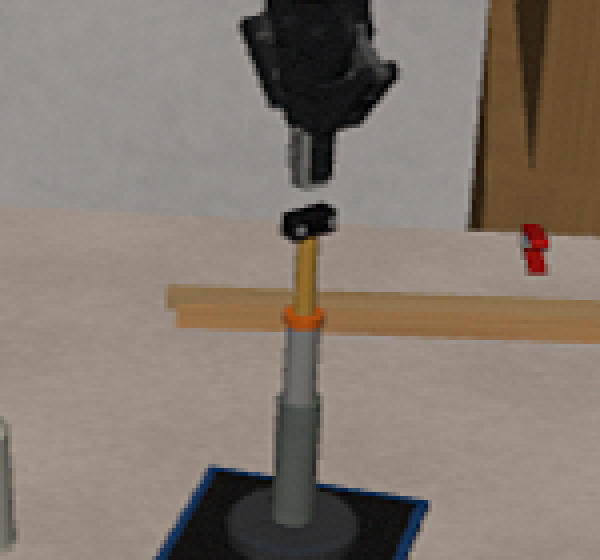

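View pics/wrist_p.png

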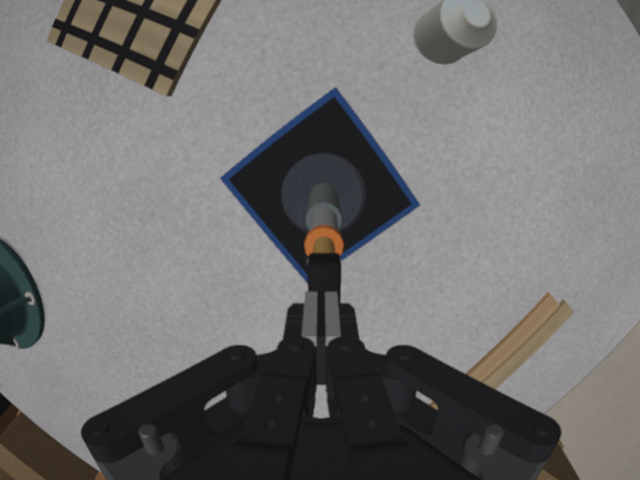

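Closed fingertips (322,300) are directly over the head (323,270), with about a 14 mm gap. I'll push slowly.

>>> servo_tool(steps="0.0005 0 -0.004 0 0 0 255; 0.001 0 -0.008 0 0 0 255; 0.001 0 -0.012 0 0 0 255; 0.001 0 -0.015 0 0 0 255; 0.001 0 -0.018 0 0 0 255")

```text
clock: 10.18
tool_pos: [0.4765, -0.297, 0.244]
tool_rot: [0.914, -0.405, 0.0, 0.0]
wrist_force: [-0.6, 0.2, 0.5]
width: 0.0002
```

>>> servo_tool(steps="0 0 -0.003 0 0 0 255; 0 0 -0.006 0 0 0 255; 0 0 -0.009 0 0 0 255; 0 0 -0.012 0 0 0 255; 0 0 -0.015 0 0 0 255")

```text
clock: 10.6
tool_pos: [0.4766, -0.297, 0.2294]
tool_rot: [0.914, -0.405, 0.0, 0.0]
wrist_force: [-1.0, 0.7, 1.6]
width: -0.0001
```

>>> servo_tool(steps="0 0 -0.003 0 0 0 255; 0 0 -0.006 0 0 0 255; 0 0 -0.009 0 0 0 255; 0 0 -0.012 0 0 0 255; 0 0 -0.015 0 0 0 255")

```text
clock: 11.02
tool_pos: [0.4765, -0.297, 0.214]
tool_rot: [0.914, -0.405, 0.0, 0.0]
wrist_force: [-0.0, -0.6, 1.7]
width: -0.0001
```

>>> servo_tool(steps="0 0 -0.003 0 0 0 255; 0 0 -0.006 0 0 0 255; 0 0 -0.009 0 0 0 255; 0 0 -0.012 0 0 0 255; 0 0 -0.014 0 0 0 255")

```text
clock: 11.43
tool_pos: [0.4765, -0.297, 0.1999]
tool_rot: [0.914, -0.405, -0.0, 0.0]
wrist_force: [-0.8, -0.2, 2.2]
width: 0.0
```

```bash
python3 snap.py q side;python3 - <<'E'
import cv2
s=cv2.imread("pics/side_q.png")
cv2.imwrite("pics/q_c.png",cv2.resize(s[110:250,310:460],None,fx=4,fy=4,interpolation=0))
E
```

```text
{'clock': np.float64(11.4833), 'tool_pos': array([ 0.4764, -0.297 ,  0.1995]), 'tool_rot': array([ 9.141e-01, -4.055e-01, -2.000e-04, -0.000e+00]), 'joints': array([-0.6584,  0.1212,  1.3965, -0.    ,  1.6243,  0.1766]), 'wrist_force': array([-0.3159, -1.5072,  0.6286]), 'width': np.float64(0.0)}
```

View pics/q_c.png

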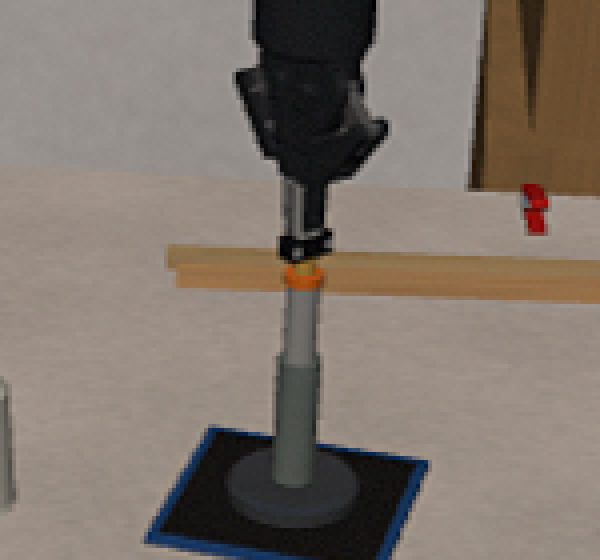

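The inner tube is nearly home, with a small brass gap at (305,266) and the collar unmoved. I'll go on slowly and watch the force step up to about 6.5 N.

>>> servo_tool(steps="0 0 -0.002 0 0 0 255; 0 0 -0.004 0 0 0 255; 0 0 -0.006 0 0 0 255; 0 0 -0.008 0 0 0 255; 0 0 -0.010 0 0 0 255")

```text
clock: 11.9
tool_pos: [0.4765, -0.297, 0.1902]
tool_rot: [0.914, -0.405, 0.0, 0.0]
wrist_force: [0.3, 0.9, 1.5]
width: 0.0002
```

>>> servo_tool(steps="0 0 -0.002 0 0 0 255; 0 0 -0.004 0 0 0 255; 0 0 -0.006 0 0 0 255; 0 0 -0.008 0 0 0 255; 0 0 -0.010 0 0 0 255")

```text
clock: 12.32
tool_pos: [0.4766, -0.2971, 0.1814]
tool_rot: [0.914, -0.405, 0.001, 0.0]
wrist_force: [-1.6, 0.9, 5.1]
width: 0.0
```

```bash
python3 snap.py s side;python3 - <<'E'
import cv2
s=cv2.imread("pics/side_s.png")
cv2.imwrite("pics/s_c.png",cv2.resize(s[110:250,310:460],None,fx=4,fy=4,interpolation=0))
E
```

```text
{'clock': np.float64(12.3667), 'tool_pos': array([ 0.4765, -0.297 ,  0.1809]), 'tool_rot': array([ 9.141e-01, -4.055e-01,  4.000e-04,  1.000e-04]), 'joints': array([-6.5830e-01,  1.2720e-01,  1.4267e+00, -1.0000e-04,  1.5869e+00,
        1.7670e-01]), 'wrist_force': array([-1.3722,  1.1015,  5.5752]), 'width': np.float64(-0.0001)}
```

View pics/s_c.png

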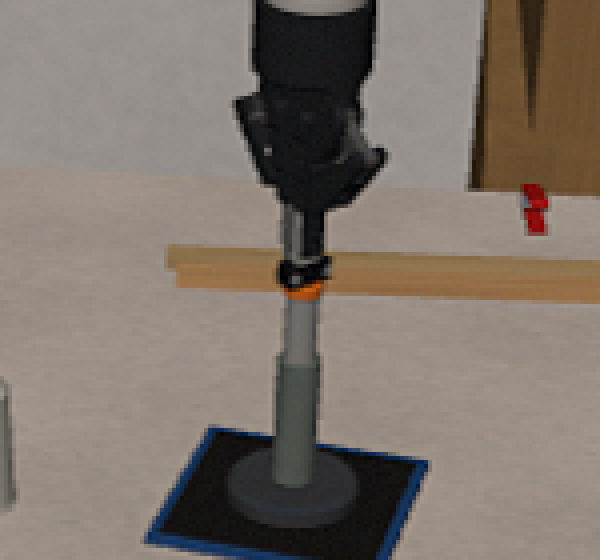

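The inner tube is home: the head sits on the collar at (303,290), and the force is now at the middle tube's level. Next is the middle tube.

>>> servo_tool(steps="0 0 -0.003 0 0 0 255; 0 0 -0.006 0 0 0 255; 0 0 -0.009 0 0 0 255; 0 0 -0.012 0 0 0 255; 0 0 -0.015 0 0 0 255")

```text
clock: 12.78
tool_pos: [0.4765, -0.297, 0.1664]
tool_rot: [0.914, -0.405, 0.001, 0.0]
wrist_force: [-1.6, 0.8, 6.4]
width: 0.0001
```

>>> servo_tool(steps="0 0 -0.003 0 0 0 255; 0 0 -0.006 0 0 0 255; 0 0 -0.009 0 0 0 255; 0 0 -0.012 0 0 0 255; 0 0 -0.015 0 0 0 255")

```text
clock: 13.2
tool_pos: [0.4765, -0.2971, 0.1513]
tool_rot: [0.914, -0.405, 0.0, 0.0]
wrist_force: [-2.4, 1.4, 5.9]
width: 0.0001
```

>>> servo_tool(steps="0 0 -0.0025 0 0 0 255; 0 0 -0.005 0 0 0 255; 0 0 -0.007 0 0 0 255; 0 0 -0.009 0 0 0 255; 0 0 -0.011 0 0 0 255")

```text
clock: 13.62
tool_pos: [0.4765, -0.297, 0.1403]
tool_rot: [0.914, -0.405, 0.0, 0.0]
wrist_force: [-2.5, 1.4, 6.5]
width: -0.0003
```

>>> servo_tool(steps="0 0 -0.001 0 0 0 255; 0 0 -0.002 0 0 0 255; 0 0 -0.003 0 0 0 255; 0 0 -0.004 0 0 0 255; 0 0 -0.005 0 0 0 255")

```text
clock: 14.03
tool_pos: [0.4765, -0.297, 0.1353]
tool_rot: [0.914, -0.405, 0.0, 0.0]
wrist_force: [-1.3, 0.6, 6.1]
width: 0.0002
```

>>> servo_tool(steps="0 0 -0.001 0 0 0 255; 0 0 -0.002 0 0 0 255; 0 0 -0.003 0 0 0 255; 0 0 -0.0035 0 0 0 255; 0 0 -0.004 0 0 0 255")

```text
clock: 14.45
tool_pos: [0.4768, -0.2972, 0.1339]
tool_rot: [0.914, -0.405, 0.001, 0.0]
wrist_force: [-4.4, 3.8, 16.4]
width: 0.0002
```

>>> servo_tool(steps="0 0 -0.001 0 0 0 255; 0 0 -0.001 0 0 0 255; 0 0 -0.001 0 0 0 255; 0 0 -0.001 0 0 0 255; 0 0 -0.001 0 0 0 255")

```text
clock: 14.87
tool_pos: [0.4769, -0.2973, 0.1339]
tool_rot: [0.914, -0.405, 0.002, 0.001]
wrist_force: [-4.6, 4.2, 16.8]
width: -0.0001
```

>>> servo_tool(steps="0 0 0.005 0 0 0 255; 0 0 0.015 0 0 0 255; 0 0 0.035 0 0 0 255; 0 0 0.06 0 0 0 100; 0 0 0.09 0 0 0 0")

```text
clock: 15.28
tool_pos: [0.4755, -0.2963, 0.2178]
tool_rot: [0.914, -0.406, -0.002, -0.001]
wrist_force: [0.2, 0.3, 0.1]
width: 0.0235
```

>>> servo_tool(steps="0 0 0.005 0 0 0 0; 0 0 0.005 0 0 0 0; 0 0 0.005 0 0 0 0; 0 0 0.005 0 0 0 0; 0 0 0.005 0 0 0 0")

```text
clock: 15.7
tool_pos: [0.4757, -0.2964, 0.2219]
tool_rot: [0.914, -0.405, -0.002, -0.0]
wrist_force: [-0.4, 0.9, 0.6]
width: 0.0828
```

```bash
python3 snap.py u side wrist top;python3 - <<'E'
from h import *
s=cv2.imread("pics/side_u.png")
cv2.imwrite("pics/u_c.png",cv2.resize(s[130:270,310:460],None,fx=4,fy=4,interpolation=0))
for n in("side","top"):
    c=dict(np.load(f"{n}_u.npz"));P=cloud(c)
    b=(abs(P[...,0]-.476)<.09)&(abs(P[...,1]+.2925)<.09)
    z=P[...,2]
    for lo,hi in((.016,.03),(.03,.1),(.112,.15)):
        k=b&(z>lo)&(z<hi)
        if k.sum():print(n,lo,hi,k.sum(),P[k].mean(0).round(4),P[k].min(0).round(4),P[k].max(0).round(4))
E
```

```text
{'clock': np.float64(15.85), 'tool_pos': array([ 0.4761, -0.2967,  0.2229]), 'tool_rot': array([ 9.141e-01, -4.055e-01, -1.200e-03, -3.000e-04]), 'joints': array([-0.6584,  0.1152,  1.3568,  0.    ,  1.672 ,  0.1766]), 'wrist_force': array([ 0.2164,  0.4569, -0.8331]), 'width': np.float64(0.0854)}
side 0.016 0.03 370 [ 0.4774 -0.2876  0.0202] [ 0.4345 -0.3375  0.0161] [ 0.5218 -0.2484  0.0294]
side 0.03 0.1 255 [ 0.4772 -0.2882  0.0657] [ 0.4628 -0.2999  0.0301] [ 0.4922 -0.278   0.0996]
side 0.112 0.15 123 [ 0.4772 -0.2921  0.1264] [ 0.46   -0.3094  0.1121] [ 0.4938 -0.2791  0.1375]
top 0.016 0.03 471 [ 0.4833 -0.281   0.0201] [ 0.4354 -0.3311  0.016 ] [ 0.5176 -0.2548  0.0299]
top 0.03 0.1 74 [ 0.4726 -0.2862  0.0634] [ 0.4619 -0.2939  0.0326] [ 0.4855 -0.283   0.0979]
top 0.112 0.15 45 [ 0.4819 -0.2883  0.1286] [ 0.4723 -0.2954  0.1125] [ 0.491  -0.2826  0.1375]
```

View pics/u_c.png

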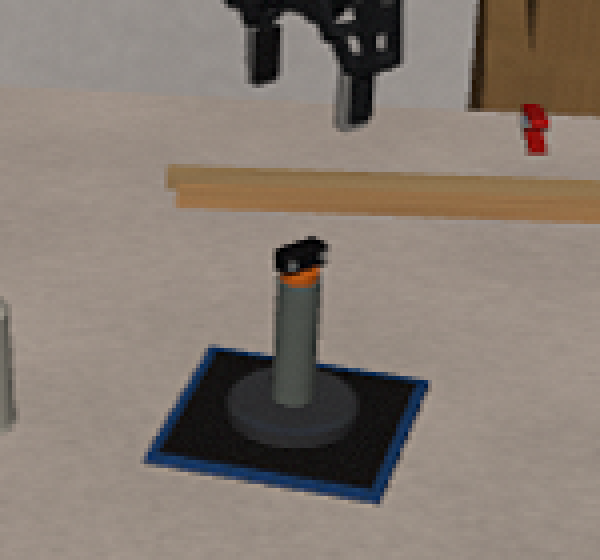

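View pics/wrist_u.png

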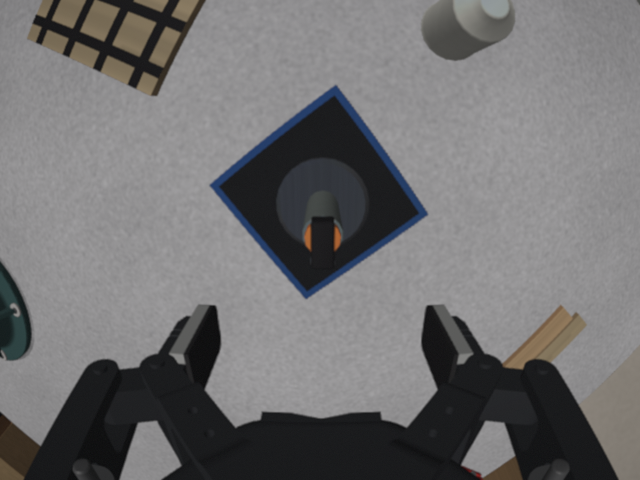

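The stand is fully closed: the head rests on the collar, the collar on the sleeve rim at (300,283), and it is upright. Next I'll descend around the sleeve; the head is at (322,240) in the wrist view, centred between the fingers.

>>> servo_tool(steps="0 0 -0.015 0 0 0 0; 0 0 -0.040 0 0 0 0; 0 0 -0.065 0 0 0 0; 0 0 -0.090 0 0 0 0; 0 0 -0.110 0 0 0 0")

```text
clock: 16.27
tool_pos: [0.4756, -0.2963, 0.1117]
tool_rot: [0.914, -0.405, -0.001, -0.0]
wrist_force: [0.0, 0.0, -0.4]
width: 0.0851
```

>>> servo_tool(steps="0 0 -0.012 0 0 0 0; 0 0 -0.022 0 0 0 0; 0 0 -0.030 0 0 0 0; 0 0 -0.036 0 0 0 0; 0 0 -0.038 0 0 0 0")

```text
clock: 16.68
tool_pos: [0.4765, -0.297, 0.076]
tool_rot: [0.914, -0.405, -0.0, 0.0]
wrist_force: [-0.3, -0.7, -1.0]
width: 0.0852
```

>>> servo_tool(steps="0 0 0 0 0 0 60; 0 0 0 0 0 0 100; 0 0 0 0 0 0 140; 0 0 0 0 0 0 200; 0 0 0 0 0 0 255", grip_force=60)

```text
clock: 17.1
tool_pos: [0.4766, -0.297, 0.0773]
tool_rot: [0.914, -0.405, 0.0, 0.0]
wrist_force: [-0.6, -0.1, -0.8]
width: 0.0283
```

>>> servo_tool(steps="0 0 0 0 0 0 255; 0 0 0 0 0 0 255; 0 0 0 0 0 0 255; 0 0 0 0 0 0 255; 0 0 0 0 0 0 255")

```text
clock: 17.52
tool_pos: [0.4766, -0.297, 0.0773]
tool_rot: [0.914, -0.405, 0.0, 0.0]
wrist_force: [-2.7, 1.5, 5.7]
width: 0.0286
```

```bash
python3 snap.py v side;python3 - <<'E'
from h import *
s=cv2.imread("pics/side_v.png")
cv2.imwrite("pics/v_c.png",cv2.resize(s[130:270,310:460],None,fx=4,fy=4,interpolation=0))
E
```

```text
{'clock': np.float64(17.5667), 'tool_pos': array([ 0.4766, -0.297 ,  0.0773]), 'tool_rot': array([ 9.141e-01, -4.054e-01,  4.000e-04,  1.000e-04]), 'joints': array([-0.6583,  0.1924,  1.564 ,  0.    ,  1.3844,  0.1767]), 'wrist_force': array([-2.1724,  1.9043,  5.8494]), 'width': np.float64(0.0286)}
```

View pics/v_c.png

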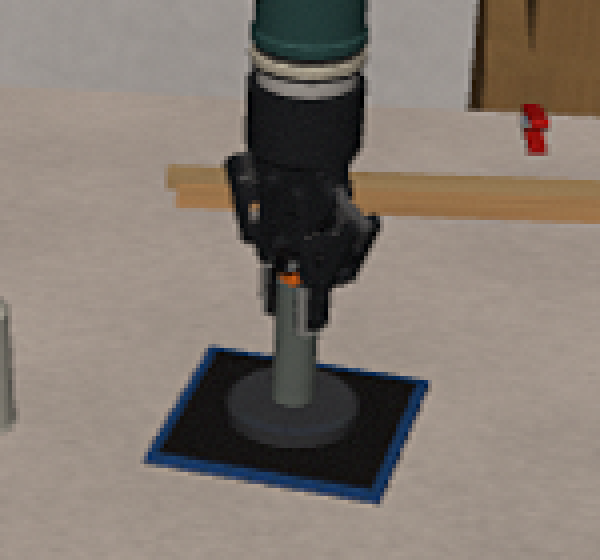

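The fingers hold the sleeve (width 28.6 mm) with the head clear of the gripper body. I'll lift it and carry it to the tote.

>>> servo_tool(steps="0 0 0.004 0 0 0 255; 0 0 0.012 0 0 0 255; 0 0 0.024 0 0 0 255; 0 0 0.038 0 0 0 255; 0 0 0.054 0 0 0 255")

```text
clock: 17.98
tool_pos: [0.4759, -0.2966, 0.1301]
tool_rot: [0.914, -0.405, -0.001, -0.0]
wrist_force: [0.8, 0.1, -4.5]
width: 0.0284
```

>>> servo_tool(steps="0 0 0.014 0 0 0 255; 0 0 0.026 0 0 0 255; 0 0 0.036 0 0 0 255; 0 0 0.043 0 0 0 255; 0 0 0.046 0 0 0 255")

```text
clock: 18.4
tool_pos: [0.4768, -0.2973, 0.1778]
tool_rot: [0.914, -0.406, 0.001, 0.0]
wrist_force: [-0.1, -0.9, -4.6]
width: 0.0283
```

>>> servo_tool(steps="0 0.003 0 0 0 0 255; 0 0.010 0 0 0 0 255; 0 0.020 0 0 0 0 255; 0 0.033 0 0 0 0 255; 0 0.048 0 0 0 0 255")

```text
clock: 18.82
tool_pos: [0.4761, -0.2474, 0.1754]
tool_rot: [0.914, -0.406, -0.001, -0.0]
wrist_force: [1.1, -0.1, -4.7]
width: 0.0286
```

>>> servo_tool(steps="-0.001 0.019 0 0 0 0 255; -0.002 0.040 0 0 0 0 255; -0.004 0.062 0 0 0 0 255; -0.005 0.084 0 0 0 0 255; -0.006 0.106 0 0 0 0 255")

```text
clock: 19.23
tool_pos: [0.4698, -0.1404, 0.1761]
tool_rot: [0.914, -0.405, -0.0, -0.0]
wrist_force: [-0.5, 0.4, -4.3]
width: 0.0286
```

>>> servo_tool(steps="-0.001 0.022 0 0 0 0 255; -0.002 0.044 0 0 0 0 255; -0.004 0.066 0 0 0 0 255; -0.005 0.088 0 0 0 0 255; -0.006 0.110 0 0 0 0 255")

```text
clock: 19.65
tool_pos: [0.4634, -0.0305, 0.1762]
tool_rot: [0.914, -0.405, -0.0, -0.0]
wrist_force: [-0.1, 0.0, -4.8]
width: 0.0287
```

>>> servo_tool(steps="-0.001 0.022 0 0 0 0 255; -0.002 0.044 0 0 0 0 255; -0.004 0.066 0 0 0 0 255; -0.005 0.088 0 0 0 0 255; -0.006 0.110 0 0 0 0 255")

```text
clock: 20.07
tool_pos: [0.4571, 0.0793, 0.1762]
tool_rot: [0.914, -0.405, -0.0, -0.0]
wrist_force: [0.7, 0.3, -4.4]
width: 0.0283
```

>>> servo_tool(steps="-0.001 0.022 0 0 0 0 255; -0.002 0.044 0 0 0 0 255; -0.004 0.066 0 0 0 0 255; -0.005 0.088 0 0 0 0 255; -0.006 0.110 0 0 0 0 255")

```text
clock: 20.48
tool_pos: [0.4509, 0.1891, 0.1762]
tool_rot: [0.914, -0.405, -0.0, -0.0]
wrist_force: [0.3, -0.1, -4.8]
width: 0.0286
```

>>> servo_tool(steps="0 0.021 0 0 0 0 255; 0 0.040 0 0 0 0 255; 0 0.056 0 0 0 0 255; 0 0.069 0 0 0 0 255; 0 0.079 0 0 0 0 255")

```text
clock: 20.9
tool_pos: [0.4512, 0.2678, 0.1761]
tool_rot: [0.914, -0.405, -0.0, 0.0]
wrist_force: [-0.3, -0.1, -4.1]
width: 0.0285
```

>>> servo_tool(steps="0 0.008 0 0 0 0 255; 0 0.013 0 0 0 0 255; 0 0.016 0 0 0 0 255; 0 0.018 0 0 0 0 255; 0 0.018 0 0 0 0 255")

```text
clock: 21.32
tool_pos: [0.4526, 0.2838, 0.1763]
tool_rot: [0.914, -0.406, 0.0, 0.0]
wrist_force: [-0.7, 1.0, -4.2]
width: 0.0285
```

```bash
python3 snap.py x side top;python3 - <<'E'
from h import *
for n in("side","top"):
    c=dict(np.load(f"{n}_x.npz"));P=cloud(c);z=P[...,2]
    b=(abs(P[...,0]-.452)<.07)&(abs(P[...,1]-.29)<.07)
    hsv=cv2.cvtColor(c["img"],cv2.COLOR_RGB2HSV);y=(hsv[...,0]>20)&(hsv[...,0]<36)&(hsv[...,1]>130)
    for lo,hi in((.07,.14),(.14,.19)):
        k=b&~y&(z>lo)&(z<hi)
        if k.sum():print(n,lo,hi,k.sum(),P[k].mean(0).round(4),P[k].min(0).round(4),P[k].max(0).round(4))
    c=dict(np.load(f"{n}0.npz"));P=cloud(c);z=P[...,2]
    hsv=cv2.cvtColor(c["img"],cv2.COLOR_RGB2HSV);y=(hsv[...,0]>20)&(hsv[...,0]<36)&(hsv[...,1]>130)
    R=P[y&(z>.039)&(z<.055)&(P[...,1]>.15)&(P[...,0]<.6)];print(n,"rim",len(R),cv2.minAreaRect(R[:,:2].astype(np.float32)),np.median(R[:,2]))
E
```

```text
{'clock': np.float64(21.4167), 'tool_pos': array([0.4526, 0.2835, 0.1763]), 'tool_rot': array([ 9.139e-01, -4.058e-01,  1.000e-04,  2.000e-04]), 'joints': array([ 4.5360e-01,  6.9300e-02,  1.4989e+00, -5.0000e-04,  1.5736e+00,
        1.2894e+00]), 'wrist_force': array([-0.2368,  0.1095, -4.7299]), 'width': np.float64(0.0286)}
side 0.07 0.14 1356 [0.4519 0.2961 0.118 ] [0.408  0.2436 0.1021] [0.4971 0.3295 0.1399]
side 0.14 0.19 379 [0.4542 0.2932 0.166 ] [0.4315 0.2666 0.14  ] [0.4786 0.3083 0.19  ]
side rim 924 ((0.45319420099258423, 0.3287656009197235), (0.14055609703063965, 0.1458374708890915), 12.073034286499023) 0.04354440137791342
top 0.07 0.14 547 [0.4483 0.2587 0.1193] [0.4089 0.2362 0.1041] [0.4889 0.2833 0.1398]
top 0.14 0.19 68 [0.4478 0.2683 0.1664] [0.4367 0.2595 0.1401] [0.4681 0.2763 0.1896]
top rim 546 ((0.45125848054885864, 0.32837989926338196), (0.13963891565799713, 0.14119893312454224), 11.95859432220459) 0.0442931498855351
```

View pics/side_x.png

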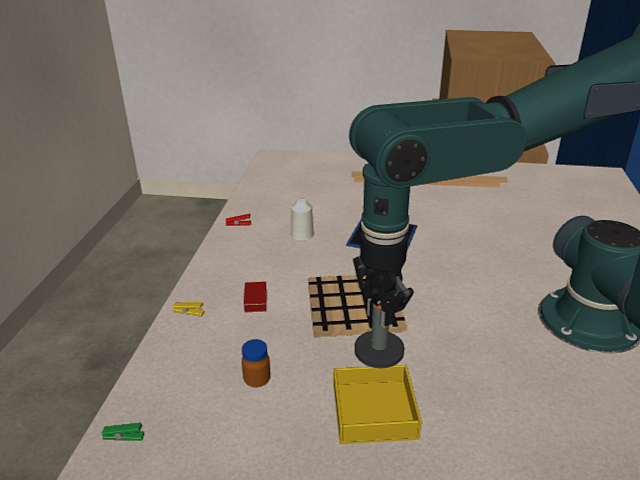

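The stand hangs upright with its foot at (380,350), just short of the tote at (377,404). I need +43 mm in y, then a 100 mm descent.

>>> servo_tool(steps="0 0.004 0 0 0 0 255; 0 0.013 0 0 0 0 255; 0 0.026 0 0 0 0 255; 0 0.037 0 0 0 0 255; -0.0005 0.043 0 0 0 0 255")

```text
clock: 21.83
tool_pos: [0.4519, 0.3292, 0.1763]
tool_rot: [0.914, -0.405, -0.0, -0.001]
wrist_force: [-0.1, 0.3, -4.3]
width: 0.0285
```

>>> servo_tool(steps="0 0 -0.006 0 0 0 255; 0 0 -0.016 0 0 0 255; 0 0 -0.030 0 0 0 255; 0 0 -0.042 0 0 0 255; 0 0 -0.048 0 0 0 255")

```text
clock: 22.25
tool_pos: [0.4505, 0.3258, 0.125]
tool_rot: [0.914, -0.406, -0.001, 0.002]
wrist_force: [-1.2, -0.0, -4.7]
width: 0.0286
```

```bash
python3 snap.py y side top;python3 - <<'E'
from h import *
s=cv2.imread("pics/side_y.png");t=cv2.imread("pics/top_y.png")
cv2.imwrite("pics/y_c.png",np.hstack([cv2.resize(s[330:450,310:440],None,fx=3,fy=3),cv2.resize(t[250:370,120:250],None,fx=3,fy=3)]))
c=dict(np.load("side_y.npz"));P=cloud(c);z=P[...,2]
b=(abs(P[...,0]-.452)<.07)&(abs(P[...,1]-.33)<.07)
hsv=cv2.cvtColor(c["img"],cv2.COLOR_RGB2HSV);y=(hsv[...,0]>20)&(hsv[...,0]<36)&(hsv[...,1]>130)
k=b&~y&(z>.058)&(z<.075);print(k.sum(),P[k].min(0),P[k].max(0))
E
```

```text
{'clock': np.float64(22.35), 'tool_pos': array([0.4507, 0.3259, 0.1256]), 'tool_rot': array([ 0.914 , -0.4056, -0.0014,  0.0022]), 'joints': array([ 5.2430e-01,  1.4880e-01,  1.5140e+00, -3.0000e-04,  1.4839e+00,
        1.3597e+00]), 'wrist_force': array([ 0.2632,  0.6461, -4.7192]), 'width': np.float64(0.0287)}
1242 [0.40558613 0.28523044 0.05810859] [0.49308384 0.37003688 0.07470597]
```

View pics/y_c.png

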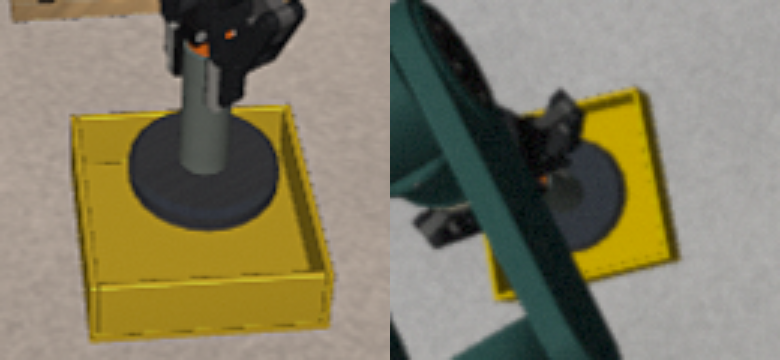

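The foot is centred over the tote (estimated (0.4495, 0.328) against (0.452, 0.3285)). I'll lower it in.

>>> servo_tool(steps="0 0 -0.009 0 0 0 255; 0 0 -0.020 0 0 0 255; 0.001 0 -0.030 0 0 0 255; 0.001 0 -0.038 0 0 0 255; 0.001 0 -0.042 0 0 0 255")

```text
clock: 22.77
tool_pos: [0.4521, 0.3264, 0.0842]
tool_rot: [0.914, -0.406, -0.001, 0.001]
wrist_force: [-0.5, -1.0, -5.5]
width: 0.0284
```

>>> servo_tool(steps="0 0 -0.0015 0 0 0 255; 0 0 -0.003 0 0 0 255; 0 0 -0.0045 0 0 0 255; 0 0 -0.006 0 0 0 255; 0 0 -0.007 0 0 0 255")

```text
clock: 23.18
tool_pos: [0.4533, 0.3272, 0.0797]
tool_rot: [0.914, -0.405, 0.0, -0.0]
wrist_force: [0.3, -0.4, -4.9]
width: 0.0286
```

>>> servo_tool(steps="0 0 -0.001 0 0 0 255; 0 0 -0.002 0 0 0 255; 0 0 -0.0025 0 0 0 255; 0 0 -0.003 0 0 0 255; 0 0 -0.003 0 0 0 255")

```text
clock: 23.6
tool_pos: [0.453, 0.327, 0.0764]
tool_rot: [0.914, -0.405, 0.0, -0.0]
wrist_force: [1.2, -0.2, -4.6]
width: 0.0288
```

>>> servo_tool(steps="0 0 -0.0005 0 0 0 255; 0 0 -0.001 0 0 0 255; 0 0 -0.0015 0 0 0 255; 0 0 -0.0015 0 0 0 255; 0 0 -0.0015 0 0 0 255")

```text
clock: 24.02
tool_pos: [0.4531, 0.3272, 0.0763]
tool_rot: [0.914, -0.405, 0.0, -0.0]
wrist_force: [-3.9, -1.9, 6.1]
width: 0.0287
```

Touchdown: the force has reversed to +6 N. I'll release and retreat.

>>> servo_tool(steps="0 0 0 0 0 0 220; 0 0 0 0 0 0 160; 0 0 0 0 0 0 100; 0 0 0 0 0 0 40; 0 0 0 0 0 0 0")

```text
clock: 24.43
tool_pos: [0.4533, 0.3271, 0.0747]
tool_rot: [0.914, -0.406, 0.0, -0.0]
wrist_force: [0.2, 0.6, 0.3]
width: 0.067
```

>>> servo_tool(steps="0 0 0 0 0 0 0; 0 0 0 0 0 0 0; 0 0 0 0 0 0 0; 0 0 0.01 0 0 0 0; 0 0 0.02 0 0 0 0")

```text
clock: 24.85
tool_pos: [0.4525, 0.3267, 0.0949]
tool_rot: [0.914, -0.405, -0.0, 0.001]
wrist_force: [-0.2, 0.3, -0.2]
width: 0.0854
```

>>> servo_tool(steps="0 0 0.02 0 0 0 0; 0 0 0.045 0 0 0 0; 0 0 0.07 0 0 0 0; 0 0 0.09 0 0 0 0; 0 0 0.1 0 0 0 0")

```text
clock: 25.27
tool_pos: [0.4545, 0.3279, 0.2001]
tool_rot: [0.914, -0.405, 0.002, -0.003]
wrist_force: [-0.7, -0.4, 0.6]
width: 0.0854
```

>>> servo_tool(steps="0 -0.02 0.02 0 0 0 0; 0 -0.04 0.03 0 0 0 0; 0 -0.06 0.03 0 0 0 0; 0 -0.08 0.03 0 0 0 0; 0 -0.09 0.03 0 0 0 0")

```text
clock: 25.68
tool_pos: [0.453, 0.2353, 0.2256]
tool_rot: [0.914, -0.406, 0.001, 0.0]
wrist_force: [-0.5, -0.3, 0.8]
width: 0.0852
```

```bash
python3 snap.py z side top;python3 - <<'E'
from h import *
s=cv2.imread("pics/side_z.png");t=cv2.imread("pics/top_z.png")
cv2.imwrite("pics/z_c.png",np.hstack([cv2.resize(s[310:450,310:440],None,fx=3,fy=3),cv2.resize(t[240:380,120:250],None,fx=3,fy=3)]))
for n in("side","top"):
    c=dict(np.load(f"{n}_z.npz"));P=cloud(c);z=P[...,2]
    b=(abs(P[...,0]-.452)<.055)&(abs(P[...,1]-.328)<.055)
    hsv=cv2.cvtColor(c["img"],cv2.COLOR_RGB2HSV);y=(hsv[...,0]>20)&(hsv[...,0]<36)&(hsv[...,1]>130)
    for lo,hi in((.012,.025),(.03,.1),(.112,.15)):
        k=b&~y&(z>lo)&(z<hi)
        if k.sum():print(n,lo,hi,k.sum(),P[k].mean(0).round(4),P[k].min(0).round(4),P[k].max(0).round(4))
E
```

```text
{'clock': np.float64(25.7833), 'tool_pos': array([0.453 , 0.2359, 0.2251]), 'tool_rot': array([ 9.136e-01, -4.065e-01,  1.000e-04, -1.000e-04]), 'joints': array([ 3.6910e-01,  7.0000e-04,  1.4729e+00, -1.0000e-04,  1.6677e+00,
        1.2064e+00]), 'wrist_force': array([ 0.1395,  0.713 , -0.4192]), 'width': np.float64(0.0855)}
side 0.012 0.025 1137 [0.4525 0.3357 0.0181] [0.4095 0.2861 0.0121] [0.4959 0.3699 0.0248]
side 0.03 0.1 464 [0.4524 0.3365 0.0651] [0.4385 0.3255 0.0301] [0.4674 0.3435 0.0999]
side 0.112 0.15 283 [0.4523 0.3301 0.1266] [0.4357 0.3095 0.1121] [0.4696 0.3427 0.1354]
top 0.012 0.025 202 [0.4217 0.3244 0.0189] [0.4074 0.301  0.0124] [0.4453 0.3533 0.0238]
top 0.03 0.1 5 [0.4439 0.3129 0.0379] [0.4411 0.3109 0.0348] [0.446  0.3146 0.0413]
```

View pics/z_c.png

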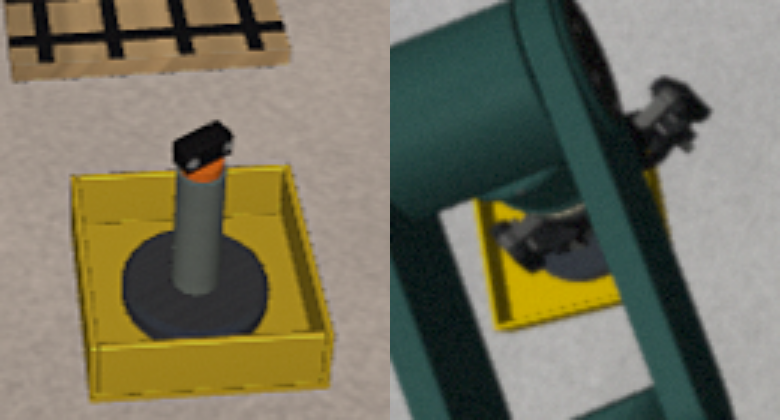

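View pics/side_z.png

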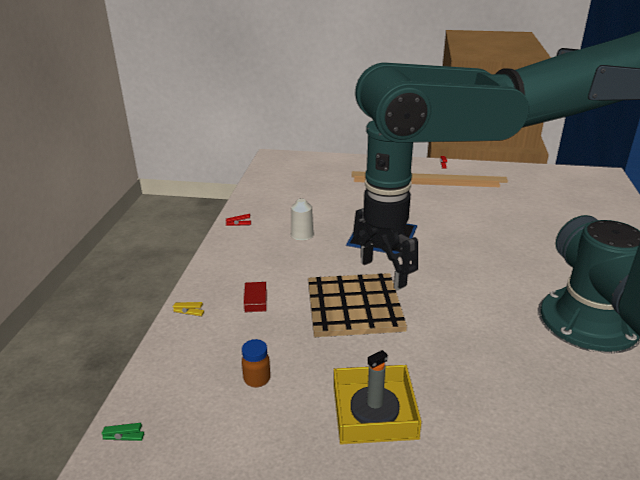

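The stand is upright and closed on the tote floor, with its foot at (375,405) and its top at about z = 0.134. The cone, jar and carton haven't moved, and the gripper is clear. Handing in.

```bash
python3 -c "
from plant import order
print(order.sign_off())"
```

```text
the job is handed in; nothing more can be done
None
```

The job is handed in: the stand is upright and fully closed on the tote floor, and the arm is clear of everything. It took about 26 s of the 67 s. The simulator gave no verdict, so the checks below are my own readings.

- **Moving to the mat:** I carried the stand by its head, which drew the partly pushed-in inner tube back out as it lifted. I set it upright near the mat centre with the mast out and let go.
- **Closing the mast:** I pushed slowly on the head with closed fingers. The inner tube slid at about 2 N. The middle tube followed at about 6 N, until the force rose to 16 N with the head top at z = 0.134 m, as expected for fully home.
- **Moving to the tote:** I gripped the closed stand by its sleeve, carried it over and set it down until the force reversed, then released it.

**Last checks:**
- **Position:** the side camera puts the foot at about (0.453, 0.328) m, against a tote centre of about (0.452, 0.328) m.
- **Mast:** the head top read about 0.135 m against 0.133 m expected. That 2 mm gap is within the calibration error, and no gap shows at the collar.
- **Other objects:** the cone, jar and carton look unmoved.
- **Limits of the check:** the arm mostly blocked the final top view, so this rests on the side camera. The two cameras also differed by 1–3 mm on the mat and tote positions.

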